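# Stow the spice jar and take its lid temperature

## Task

Stand the loose spice jar upright in the empty cell of the wooden crate (the one with a cork disc on its floor) and let go of it there without dropping it; then take the thermometer out of its stand and touch its sprung tip to the ring marked on that jar's cap, holding the thermometer upright and pressing lightly, with the tip pushed about half-way in. Finish while still holding it there, steady, without letting go, and do not disturb the other jars and the things lying about.

Things in the scene. Friction and masses are not known exactly. Their poses are not given: they have to be found in the camera images.
- jar: the loose round glass spice jar to be stowed, the only one that stands outside the crate at the start; 80 mm high, body 52 mm across up to 58 mm, then steel screw cap 45 mm across from 65 to 80 mm; about 0.11 kg. Origin at the centre of its underside, z up
- spot (a point): the marked spot: centre of the thin dark ring (20 mm across, printed, flat) on top of the jar's flat cap, 80 mm above the jar's underside
- crate: open wooden crate, fixed to the worktop, 78 mm (x) by 220 mm (y) by 42 mm high, walls, dividers and floor 6 mm thick; one row along its y of three cells, each 66 mm (x) by 65 mm (y) inside, centres at y = -71, 0 and +71 mm. Small rails stand out to 118 mm from its centre at both ends. Origin at the centre of its underside. Two cells hold a jar, the third is empty
- cork_disc: thin cork disc, 52 mm across and 3 mm thick, fixed on the floor of the empty cell, about in its middle (within 3 mm; which cell varies). Origin at the centre of its underside, 6 mm above the worktop; the jar is to stand on it
- stand: thermometer stand, fixed to the worktop: upright tube 36 mm across, bore 18 mm, rim 60 mm above the worktop, on a round foot 72 mm across. Origin at the centre of its underside. Wall cabinets hang 0.55 m above the worktop, their front edge 100 to 140 mm behind the crate's centre: keep elbow and wrist clear of them and come in from the front
- thermometer: surface thermometer standing upright, tip down, in the stand; about 0.1 kg, 130 mm long. Origin at the outer end of its tip when the tip is not pressed; z runs up its length. 0 to 18 mm: thin sprung tip; 18 to 45 mm: steel tube 13 mm across; 45 to 53 mm: round collar 32 mm across, which rests on the stand's rim; 53 to 130 mm: light square handle 24 x 24 mm (faces across its x and y), to be gripped near 105 mm. The tip has to be lifted 45 mm to leave the stand
- tip_end (a point): end of the thermometer's tip, a flat foot 8 mm across; moves with the sprung tip
- tip (a joint): how far the sprung tip is pushed into the tube, m: 0 free, 0.015 hard stop; spring 400 N/m with 0.6 N preload, so 3.6 N at half travel (0.0075)
- crate_jar_a: spice jar of 44 mm by 78 mm standing in the crate, to be left alone
- crate_jar_b: spice jar of 47 mm by 70 mm standing in the crate, to be left alone
- mug_plain: mug, 82 x 116 x 98 mm, behind the work, to be left alone
- garlic: garlic bulb, 56 mm, behind the crate, to be left alone
- teaspoon: teaspoon, 132 mm long, 9 mm high, lying behind the crate, to be left alone
- kitchen_timer: round kitchen timer, 66 mm across, 55 mm high, at the back left, to be left alone
There are look-alikes about, which are no part of the job. Leave any orange look-alike of the stand alone.

How it is judged (in metres and radians):
On the way, in this order (a step that is already met when the one before it is completed fails the run):
1. the jar stands upright on the cork disc in its cell, let go (horizontal distance between jar and cork_disc below 0.014 m and z of jar in the frame of cork_disc between -0.002 and 0.009 m and angle between jar's own z axis and vertical below 0.1 rad and contact force between the fingers and jar below 0.1 N and linear speed of jar below 0.02 m/s), for 0.2 s.
2. the thermometer is lifted clear of its stand in the gripper (height (world z) of tip_end above 0.062 m and contact force between the fingers and thermometer above 1 N and contact force between thermometer and stand below 0.1 N and contact force between thermometer and jar below 0.1 N), for 0.1 s.
At the end, for the whole second after the job is handed in: Jar upright (0.1 rad), untouched, within 14 mm of the cork disc's centre; thermometer gripped, upright (0.17 rad), still, tip within 9 mm of the ring's centre, pushed in 3-12 mm, 1-8 N on the jar, clear of stand and crate; other jars and things within 30 mm of their starts (all of step 1 and horizontal distance between tip_end and spot below 0.009 m and z of tip_end in the frame of spot between -0.003 and 0.003 m and angle between thermometer's own z axis and vertical below 0.17 rad and value of joint tip between 0.003 and 0.012 m and contact force between thermometer and jar between 1 and 8 N and contact force between the fingers and thermometer above 1 N and contact force between thermometer and stand below 0.1 N and contact force between thermometer and crate below 0.1 N and linear speed of thermometer below 0.02 m/s and angular speed of thermometer below 0.2 rad/s and distance of each of crate_jar_a, crate_jar_b, mug_plain, garlic, teaspoon, kitchen_timer from where it was at the start of the episode below 0.03 m); the arm keeps its last pose, push and grip.
It fails at once if the jar is dropped (falls free faster than 0.7 m/s, a drop of about 25 mm) (linear speed of jar above 0.7 m/s and contact force between the fingers and jar below 0.1 N).
It fails at once if the thermometer is pressed hard on the jar (over 15 N) (contact force between thermometer and jar above 15 N).
It fails at once if the other jars or the bystanders are disturbed (moved over 30 mm) (distance of any of crate_jar_a, crate_jar_b, mug_plain, garlic, teaspoon, kitchen_timer from where it was at the start of the episode above 0.03 m).
It also fails if it takes over 48 s, if anything falls off the work surface, if the arm or the gripper's body presses on something with over 40 N, if the wrist force passes 120 N, or if a joint passes its speed limit or range.

## Robot

A 6-joint arm with a two-finger parallel gripper is mounted at the origin on a cart in front of the work surface, level with it; the furniture and walls round the work are solid. World frame = base frame: x ahead of the robot, y to its left, z up, the work surface at z = 0. Lengths are in mm, angles in rad, forces in N, time in s.
With the tool pointing down it reaches from about 300 to 775 mm from the base axis. Payload 14.6 kg.
Tool frame: the origin (TCP) lies at the very end of the fingers, on their centre line; the grasp point (between the pads) lies 19 mm behind it (grip_point_offset is the distance from the TCP to the grasp point, in mm); z points along the fingers, y is the line along which they close (so a half turn about z gives the same grasp; the last joint's range is limited). The gripper opens to 94 mm and grips with 3 to 60 N. Pads are 16 mm wide; open, the fingers measure 119 mm over their backs; the gripper's body (75 mm by 177 mm) begins 78 mm behind the grasp point.
Start: joints at [-1.193, 0.3, 1.521, -0, 1.321, -0.067], TCP at [236.644, -496.476, 165.646] pointing down, gripper open.
Joint ranges: [-3.03, 3.03], [-0.79, 2.21], [0.23, 2.52], [-1.04, 4.18], [0, 3.07], [-2.55, 2.55]. Speed limits (rad/s): [2.22, 2.22, 2.57, 3.14, 3.14, 3.14].

## Interface

Orientations are given as [roll, pitch, yaw] about the fixed x, y, z axes, in that order (R = Rz(yaw) Ry(pitch) Rx(roll)).
In Python, from cell import read_state, camera, camera_info, sign_off, grip_point_offset gives the robot as it stands.
- The arm moves only by the shell command python3 -m handwheel 'ROWS' [FORCE]. ROWS is text: rows parted by semicolons, each of 5 numbers parted by spaces: the shift along the world's x, y, z in units of 40 mm (1.0 is 40 mm), then the turn about the world's z in units of 5 degrees (1.0 is 5 degrees), then the closure, from 0 (fully open) to 1 (shut). In form: dx dy dz yaw gripper; .... A call has 1 to 12 rows; each row shifts and turns the commanded pose from where the row before left it; what a row does not reach is not made up. A row lasts 1/12 s, in which the tool goes at most 41.7 mm and 7.16 degrees, less where a joint would pass 70% of its speed; a pose out of reach is approached as far as the arm can. A call is refused whole if a number of a shift passes 1 or a number of a turn 1, either way. A call with a gripper value outside its range is refused whole. The fingers move at their own pace and stop on an object; FORCE is the grip in N (left out, the last holds). Time passes only in rows, so rows that do not move let the fingers close. It gives the time, the measured TCP pose, the force, the opening and the grip force at its end, in the units of the state.
- read_state(): the state, without advancing time (a new reading comes with each control period).
- camera(name): name is "side" or "top" or "wrist"; returns (picture, depth): 420x560x3 uint8, red, green, blue; 420x560 float32, mm along the optical axis (not along the pixel's ray), 0 where there is no reading.
- camera_info(name): a dict with "intrinsics" (3x3 intrinsics, pixels), "k1" (the pictures are not rectified: a ray, as slopes to the right and down, at radius r is drawn at 1 + k1 r^2 times it, then the intrinsics apply), "world_from_camera" (4x4, takes a point from camera to world coordinates). Camera axes: x right, y down, z forward; pixel columns grow to the right and rows downward; lengths in mm; the calibration is good to about 2 mm. A picture is of the moment at which its call begins: read the wrist's pose just before it. camera_info takes no time and is no camera call; for the wrist camera it gives the pose at the moment of the call.
- sign_off(): hands the job in; it is judged then, once.
The state is a dict: "clock": time; "joints": joint angles; "qd": joint speeds; "effort": joint torques, N m; "eef_pos": TCP position; "eef_rot": TCP orientation; "wrist_force": force on the tool from outside, world axes, zero at the start; "moment": the same for the moment, N m; "finger_gap": finger opening in mm; "finger_force": force on a finger pad.
Only numpy, scipy, OpenCV 4.12 (cv2) and the standard library are available. Lean on these libraries where they do the work, as an engineer would, in place of code of your own. Each camera call takes 0.05 s, during which the arm holds its last target. There are 200 camera calls.

## Working session

There is one attempt and no reset: what is moved stays moved. The work goes in short steps, Python scripts to look and compute and a shell command to move; the robot and the scene stay as the last step left them, time stands still between calls to the robot, and variables do not carry over. Pictures are saved under pics/ and viewed, at most 10 in all, crops included, and the job is handed in when it is done.

```bash
mkdir -p pics; cat > h.py <<'E'
import numpy as np, cv2
from cell import *
def snap(n,f=None):
    i=camera_info(n); p,d=camera(n)
    if f: cv2.imwrite('pics/'+f,p[:,:,::-1])
    return p,d,i
def ray(i,u,v):
    K=np.array(i["intrinsics"]);T=np.array(i["world_from_camera"])
    x=np.array([(u-K[0,2])/K[0,0],(v-K[1,2])/K[1,1]]);s=x.copy()
    for _ in range(20): s=x/(1+i["k1"]*(s@s))
    return T[:3,3],T[:3,:3]@np.array([s[0],s[1],1])
def onz(i,u,v,z):
    o,r=ray(i,u,v); return o+r*(z-o[2])/r[2]
def atd(i,d,u,v):
    o,r=ray(i,u,v); return o+r*d[int(v),int(u)]
E
python3 - <<'E'
from h import *
print(read_state()); print(grip_point_offset)
for n in("side","top"):
    p,d,i=snap(n,n+"0.png"); print(n,i["world_from_camera"])
    np.savez('pics/'+n+'0.npz',p=p,d=d)
E
```

```text
{'clock': 0.0, 'joints': array([-1.19260519e+00,  3.00477474e-01,  1.52158208e+00,  2.05244840e-06,
        1.32065666e+00, -6.65857510e-02]), 'qd': array([-0.00036673, -0.00116488, -0.00145498, -0.00073809, -0.00050543,
        0.00204864]), 'effort': array([ 3.07267692e-03, -5.31791639e+01, -3.52731442e+01,  7.09113549e-02,
        2.43796018e-02, -8.73013005e-05]), 'eef_pos': array([ 236.53630512, -496.21007341,  165.08242553]), 'eef_rot': array([-3.14047171e+00, -7.67415115e-05,  4.44776339e-01]), 'wrist_force': array([-0.23601774, -1.24791952, -0.81414546]), 'moment': array([ 0.01334741, -0.01344202, -0.01943342]), 'finger_force': 0.0, 'finger_gap': 94.21182771780471}
18.8
side [[ 9.96638241e-01  3.30785521e-02 -7.49534857e-02  6.50372990e+02]
 [ 8.17701496e-02 -4.58401738e-01  8.84975417e-01 -1.01146972e+03]
 [-5.08510264e-03 -8.88129302e-01 -4.59565540e-01  6.21813578e+02]
 [ 0.00000000e+00  0.00000000e+00  0.00000000e+00  1.00000000e+00]]
top [[-3.15348197e-03 -9.89457421e-01  1.44789737e-01  4.34195569e+02]
 [-9.99908084e-01  1.21071390e-03 -1.35040113e-02  3.38281073e+01]
 [ 1.31863453e-02 -1.44819013e-01 -9.89370291e-01  1.05831039e+03]
 [ 0.00000000e+00  0.00000000e+00  0.00000000e+00  1.00000000e+00]]
```

View pics/top0.png

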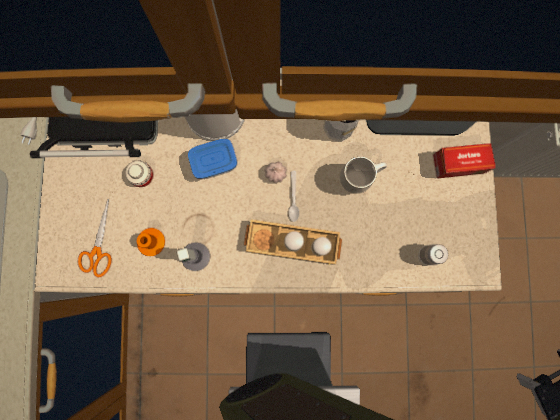

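View pics/side0.png

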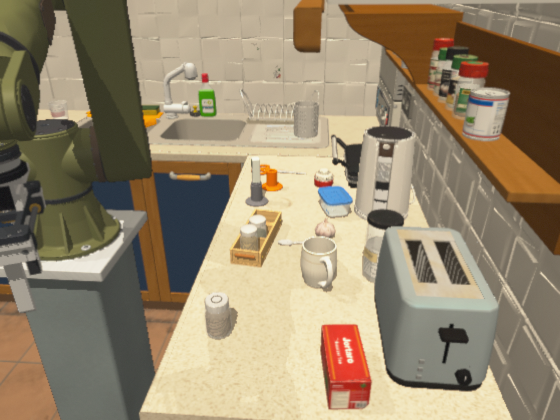

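Top view: the loose jar is at (434,254), right of the crate. The crate runs from (247,222) to (340,262), with its empty cork cell at about (262,238) and jars in the other two cells at (294,241) and (322,246). The grey stand with the white thermometer handle is at (195,257)/(183,254).

Possible mix-ups:
- **Jar:** the crate jars at (294,241) and (322,246), or the timer at (139,174). I choose the loose jar at (434,254).
- **Stand:** the orange stand at (151,241). I choose the grey one at (195,257).

```bash
python3 - <<'E'
from h import *
z=np.load('pics/top0.npz');p,d=z['p'],z['d'];i=camera_info('top')
a=cv2.resize(p[225:285,400:460],(390,390),interpolation=cv2.INTER_CUBIC)
b=cv2.resize(p[215:275,160:220],(390,390),interpolation=cv2.INTER_CUBIC)
cv2.imwrite('pics/crop1.png',np.hstack([a,b])[:,:,::-1])
# height-mask blobs
v,u=np.mgrid[0:420,0:560]
P=np.zeros((420,560,3))
for y in range(190,300):
    for x in range(60,480):
        P[y,x]=atd(i,d,x,y)
def blob(n,x0,x1,y0,y1,zl,zh):
    m=np.zeros((420,560),bool);m[y0:y1,x0:x1]=True
    m&=(P[...,2]>zl)&(P[...,2]<zh)
    q=P[m]; print(n,m.sum(),q.mean(0).round(1),np.median(q[:,2]).round(1),q.min(0).round(),q.max(0).round())
    if n in('crate',):print(cv2.minAreaRect(q[:,:2].astype(np.float32)))
    c,r=cv2.minEnclosingCircle(q[:,:2].astype(np.float32)); print('   circle',np.round(c,1),round(r,1))
blob('jarcap',415,455,235,275,70,90)
blob('crate',235,350,212,270,25,60)
blob('crate rim',235,350,212,270,35,47)
blob('handle',165,215,235,275,115,200)
blob('collar',165,215,235,275,55,80)
blob('foot',170,215,235,280,3,20)
blob('cap_a',280,305,225,255,60,90);blob('cap_b',308,335,230,260,60,90)
m=cv2.inRange(cv2.cvtColor(p,cv2.COLOR_RGB2HSV),(5,110,120),(20,255,255));m[:,:252]=0;m[:,275:]=0;m[:228]=0;m[252:]=0
w=np.argwhere(m>0);print(len(w),w.mean(0)[::-1],onz(i,*w.mean(0)[::-1],9), onz(i,262,238,9))
for n,(x,y) in dict(cork=(262,238),ring=(432,254)).items(): print(n,P[y,x])
E
```

```text
jarcap 304 [ 471.5 -336.    78.8] 79.2 [ 450. -358.   70.] [ 495. -315.   85.]
   circle [ 471.9 -337.5] 23.0
crate 1031 [503.5   1.5  38.9] 39.6 [ 450. -115.   25.] [557. 124.  60.]
((504.3474426269531, 4.1311798095703125), (236.1578826904297, 78.43315124511719), 81.56672668457031)
   circle [502.3   4.7] 119.6
crate rim 748 [503.8   4.2  40.3] 40.6 [ 450. -109.   35.] [557. 119.  47.]
   circle [502.4   5.6] 117.5
handle 158 [470.8 242.6 140.6] 143.6 [458. 231. 116.] [484. 257. 149.]
   circle [471.5 244.2] 14.6
collar 66 [467.4 236.1  63.9] 62.5 [455. 228.  56.] [486. 255.  79.]
   circle [469.8 243.5] 17.0
foot 429 [469.7 241.4   6.7] 6.3 [414. 200.   3.] [524. 309.  20.]
   circle [472.6 250.1] 66.1
cap_a 279 [504.3   2.7  73.5] 73.7 [483. -18.  60.] [525.  23.  81.]
   circle [504.7   2.4] 21.9
cap_b 270 [491.1 -61.7  80.9] 81.4 [471. -82.  60.] [512. -41.  88.]
   circle [491.6 -62.2] 21.2
499 [262.07214429 238.86573146] [513.34335299  78.78650554   9.        ] [515.49807968  78.97510576   9.        ]
cork [515.52540249  78.99027802   8.64736503]
ring [ 470.98739815 -322.35715154   77.89506853]
```

View pics/crop1.png

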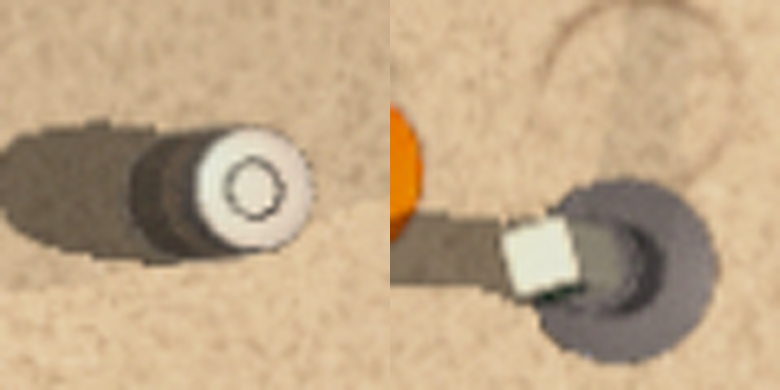

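The crop confirms the choice: the left half shows the ringed cap centred near crop (254,188), and the right half the grey stand with its square white handle, turned about 12°. The orange look-alike is left alone. Next I move over the jar.

```bash
python3 -m handwheel '.49 .33 0 .93 0;.49 .33 0 .93 0;.49 .33 0 .93 0;.49 .33 0 .93 0;.49 .33 0 .93 0;.49 .33 0 .93 0;.49 .33 0 .93 0;.49 .33 0 .93 0;.49 .33 0 .93 0;.49 .33 0 .93 0;.49 .33 0 .93 0;.49 .33 0 .93 0' 20
python3 -m handwheel '0 0 0 0 0;0 0 0 0 0;0 0 0 0 0'
python3 - <<'E'
from h import *
z=np.load('pics/top0.npz');print('ring top',onz(camera_info('top'),439.1,253.9,80))
print(read_state()['eef_pos'],read_state()['eef_rot'])
p,d,i=snap('wrist','w1.png');np.savez('pics/w1.npz',p=p,d=d,T=i["world_from_camera"])
print(i["world_from_camera"])
E
```

```text
clock: 1.1
eef_pos: [472.6, -337.2, 165.3]
eef_rot: [-3.141, -0.0, 1.423]
wrist_force: [1.0, -0.1, 0.2]
finger_gap: 93.8
finger_force: 0.0
clock: 1.35
eef_pos: [471.4, -338.3, 165.3]
eef_rot: [-3.141, -0.0, 1.417]
wrist_force: [-0.4, 0.7, 0.2]
finger_gap: 94.0
finger_force: 0.0
ring top [ 470.98231101 -338.70610478   80.        ]
[ 471.3554049  -338.27936937  165.33405741] [-3.14094326e+00 -1.86710443e-04  1.41726292e+00]
[[ 9.88160670e-01 -1.47035762e-01 -4.38061112e-02  4.84944235e+02]
 [-1.53421367e-01 -9.45877769e-01 -2.85967010e-01 -2.54482872e+02]
 [ 6.12150341e-04  2.89302145e-01 -9.57237637e-01  3.84552275e+02]
 [ 0.00000000e+00  0.00000000e+00  0.00000000e+00  1.00000000e+00]]
```

View pics/w1.png

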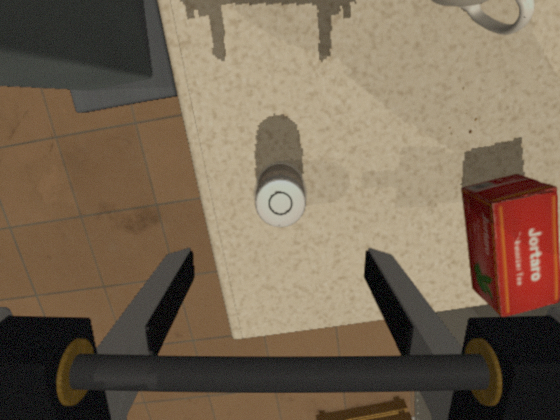

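The wrist view shows the ring at (280,203), centred between the fingers, and the top view puts it within 1 mm of the TCP. I check this first, then descend.

```bash
python3 -c "
from h import *
print(onz(camera_info('wrist'),280,203,80))"
python3 -m handwheel '0 0 -.5 0 0;0 0 -.5 0 0;0 0 -.5 0 0;0 0 -.5 0 0;0 0 -.5 0 0;0 0 -.4 0 0;0 0 -.23 0 0;0 0 0 0 0'
```

```text
[ 472.86108631 -339.34517914   80.        ]
clock: 2.07
eef_pos: [470.5, -338.0, 38.7]
eef_rot: [-3.139, -0.001, 1.417]
wrist_force: [-0.3, 0.5, -0.4]
finger_gap: 93.8
finger_force: 0.0
```

```bash
python3 -m handwheel '0 0 0 0 .3;0 0 0 0 .45;0 0 0 0 .6;0 0 0 0 .6;0 0 0 0 .6;0 0 0 0 .6;0 0 0 0 .6;0 0 0 0 .6' 20

```

```text
clock: 2.73
eef_pos: [471.9, -338.1, 40.5]
eef_rot: [3.141, 0.0, 1.419]
wrist_force: [-0.8, -0.4, 0.1]
finger_gap: 44.0
finger_force: 0.0
```

```bash
python3 -m handwheel '0 0 0 0 .7;0 0 0 0 .7;0 0 0 0 .7' 20
python3 -c "
from h import *
p,d,i=snap('wrist','w2.png')"
```

```text
clock: 2.98
eef_pos: [471.8, -338.1, 40.4]
eef_rot: [-3.142, -0.0, 1.419]
wrist_force: [-0.0, 0.2, 0.6]
finger_gap: 28.4
finger_force: 0.1
```

View pics/w2.png

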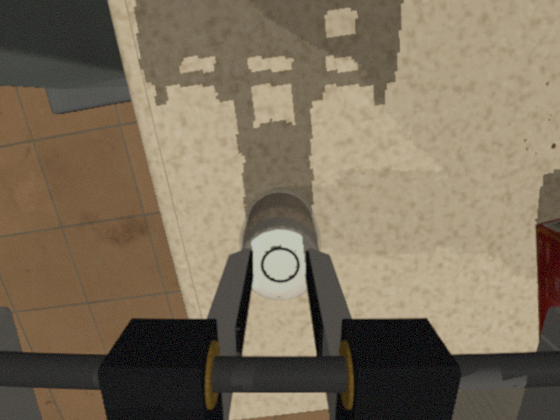

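```bash
python3 -c "
from h import *
i=camera_info('wrist');print(onz(i,280,264,80),i['world_from_camera'],read_state())
p,d,_=snap('wrist')
for v in(210,225,245,264,285,295,310):print(v,atd(i,d,280,v).round(1))
for u in(225,235,240,248,311,318,325):print(u,[atd(i,d,u,v).round(0) for v in(262,290)])
p,d,i=snap('side');print(i['world_from_camera'][:1])
cv2.imwrite('pics/s2.png',cv2.resize(p[240:360,130:300],None,fx=4,fy=4)[:,:,::-1])"
```

```text
[ 473.07666224 -338.66093914   80.        ] [[ 9.88378101e-01 -1.45860970e-01 -4.28171430e-02  4.85200306e+02]
 [-1.52010391e-01 -9.46007072e-01 -2.86292615e-01 -2.54205954e+02]
 [ 1.25359855e-03  2.89474002e-01 -9.57185056e-01  2.59635721e+02]
 [ 0.00000000e+00  0.00000000e+00  0.00000000e+00  1.00000000e+00]] {'clock': 3.0333, 'joints': array([-6.84790150e-01,  4.95432154e-01,  1.55698274e+00, -2.30392426e-05,
        1.08921711e+00, -5.32699559e-01]), 'qd': array([-0.00092465, -0.00121479, -0.00162018, -0.00055319,  0.00084645,
        0.00020982]), 'effort': array([-1.70667144e-02, -6.01266074e+01, -3.13597906e+01,  3.92885436e-02,
        7.23357336e-02,  5.19434104e-05]), 'eef_pos': array([ 471.84936923, -338.07424337,   40.42476414]), 'eef_rot': array([-3.14154838e+00, -2.39738484e-06,  1.41871641e+00]), 'wrist_force': array([ 1.11549982, -0.34561248,  0.43661058]), 'moment': array([-0.04933732, -0.11063917,  0.01401688]), 'finger_force': 0.055050604278221726, 'finger_gap': 28.277517283493253}
210 [ 476.9 -314.4   58.2]
225 [ 476.4 -316.9   77.9]
245 [ 474.8 -327.5   80. ]
264 [ 473.1 -338.4   80.6]
285 [ 471.2 -351.2   80.4]
295 [ 470.1 -358.3   79. ]
310 [ 461.3 -417.9    0. ]
225 [array([ 425., -367.,    1.]), array([ 452., -325.,  127.])]
235 [array([ 453., -325.,   99.]), array([ 456., -325.,  127.])]
240 [array([ 455., -326.,   98.]), array([ 458., -326.,  127.])]
248 [array([ 458., -328.,   96.]), array([ 459., -334.,  112.])]
311 [array([ 490., -331.,   98.]), array([ 487., -333.,  122.])]
318 [array([ 493., -332.,   99.]), array([ 490., -331.,  127.])]
325 [array([ 496., -332.,   98.]), array([ 493., -331.,  127.])]
[[ 9.96638241e-01  3.30785521e-02 -7.49534857e-02  6.50372990e+02]]
```

View pics/s2.png

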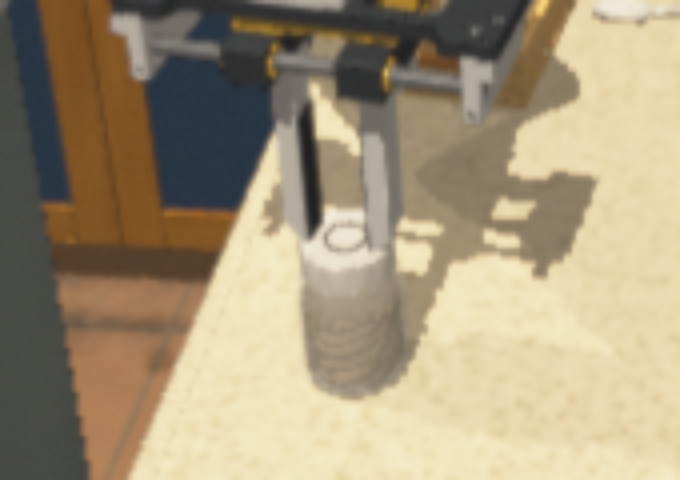

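The jar is untouched, with its ring still at (473,-339). The fingers have closed above the cap, so their tips are well above the reported TCP. I'll measure where the tips really are.

```bash
python3 - <<'E'
from h import *
def tips(p,d,i,tcp):
    Q=[]
    for v in range(235,300):
        for u in range(150,410):
            if d[v,u]>0: 
                q=atd(i,d,u,v)
                if q[2]>tcp[2]+25 and d[v,u]<300 and q[2]>85: Q.append((*q,u,v))
    Q=np.array(Q)
    for s in(Q[:,3]<280,Q[:,3]>280):
        q=Q[s];o=q[q[:,2].argsort()[:30]]; print(len(q),np.median(o,0).round(1),q[:,2].min())
z=np.load('pics/w1.npz');i=camera_info('wrist');i=dict(i);i['world_from_camera']=z['T'];tips(z['p'],z['d'],i,[471.4,-338.3,165.3])
p,d,i=snap('wrist');tips(p,d,i,read_state()['eef_pos'])
print(d[250:275:3,240],d[250:275:3,318])
E
```

```text
1833 [ 425.3 -327.5  205.7  193.   258. ] 204.3824102146201
1848 [ 519.3 -340.1  206.3  365.   254.5] 205.01275576210332
1440 [ 458.  -326.5   85.9  248.5  252. ] 85.08140786819479
1467 [ 489.7 -332.2   86.   309.   253. ] 85.06231077335494
[215.63023 185.98573 182.73048 178.99042 177.03523 173.64272 171.29437
 166.52956 163.80229] [195.31905 186.42139 182.82285 179.61734 175.6078  173.5415  169.94502
 167.60631 163.24132]
```

The finger tips are really 40 mm above the reported TCP (205 against 165 in the first view). From here on, true tip height = eef z + 40. I rise slightly, open, and then go down to eef z ≈ 0.

```bash
python3 -m handwheel '0 0 .25 0 .7;0 0 .1 0 .3;0 0 0 0 0;0 0 0 0 0;0 0 0 0 0;0 0 0 0 0;0 0 0 0 0;0 0 0 0 0;0 0 0 0 0'
python3 -c "
from h import *
p,d,i=snap('wrist')
m=d[262,:];print(read_state()['finger_gap'],[(u,int(m[u])) for u in range(150,410,8)])"
```

```text
clock: 3.93
eef_pos: [471.8, -338.0, 54.3]
eef_rot: [-3.141, -0.0, 1.419]
wrist_force: [-0.2, -0.4, -0.2]
finger_gap: 77.9
finger_force: 0.0
82.04063516859073 [(150, 1258), (158, 1261), (166, 1257), (174, 1258), (182, 175), (190, 175), (198, 176), (206, 189), (214, 298), (222, 297), (230, 297), (238, 298), (246, 210), (254, 211), (262, 211), (270, 210), (278, 211), (286, 212), (294, 210), (302, 210), (310, 210), (318, 298), (326, 298), (334, 298), (342, 298), (350, 195), (358, 178), (366, 174), (374, 174), (382, 174), (390, 298), (398, 298), (406, 298)]
```

Wide enough: 82 mm for a 52 mm body. Now down 54 mm in gentle steps.

```bash
python3 -m handwheel '0 0 -.2 0 0;0 0 -.3 0 0;0 0 -.3 0 0;0 0 -.3 0 0;0 0 -.2 0 0;0 0 0 0 .3;0 0 0 0 .5;0 0 0 0 .6;0 0 0 0 .6;0 0 0 0 .6;0 0 0 0 .6;0 0 0 0 .6' 20
python3 -m handwheel '0 0 0 0 .6;0 0 0 0 .6;0 0 0 0 .6'
```

```text
clock: 4.98
eef_pos: [472.0, -338.2, 2.8]
eef_rot: [3.141, 0.0, 1.419]
wrist_force: [-0.1, -0.5, 2.0]
finger_gap: 51.7
finger_force: 20.0
clock: 5.23
eef_pos: [472.0, -338.2, 2.8]
eef_rot: [3.141, 0.0, 1.419]
wrist_force: [-0.6, 1.1, 4.6]
finger_gap: 52.5
finger_force: 20.0
```

```bash
python3 -m handwheel '0 0 .3 0 .6;0 0 .5 0 .6;0 0 .6 0 .6;0 0 .6 0 .6;0 0 .6 0 .6;0 0 .2 0 .6' 
python3 -m handwheel '.08 .4 0 0 .6;.08 .7 0 0 .6;.08 .8 0 0 .6;.08 .8 0 0 .6;.08 .8 0 0 .6;.08 .8 0 0 .6;.08 .8 0 0 .6;.08 .8 0 0 .6;.08 .8 0 0 .6;.08 .7 0 0 .6;.02 .5 0 0 .6;0 .3 0 0 .6'
python3 -m handwheel '0 .15 0 0 .6;0 0 0 0 .6;0 0 0 0 .6;0 0 0 0 .6'
python3 - <<'E'
from h import *
p,d,i=snap('wrist','w3.png');np.savez('pics/w3.npz',p=p,d=d,T=i['world_from_camera'])
E
```

```text
clock: 5.73
eef_pos: [472.8, -338.8, 118.6]
eef_rot: [3.137, 0.002, 1.419]
wrist_force: [0.1, -0.6, -0.7]
finger_gap: 52.0
finger_force: 20.0
clock: 6.73
eef_pos: [504.3, -8.0, 114.1]
eef_rot: [-3.141, -0.0, 1.42]
wrist_force: [0.0, -0.2, -1.2]
finger_gap: 51.8
finger_force: 20.0
clock: 7.07
eef_pos: [504.6, -5.1, 114.4]
eef_rot: [-3.141, 0.0, 1.418]
wrist_force: [0.9, 0.3, -0.8]
finger_gap: 52.3
finger_force: 20.0
```

View pics/w3.png

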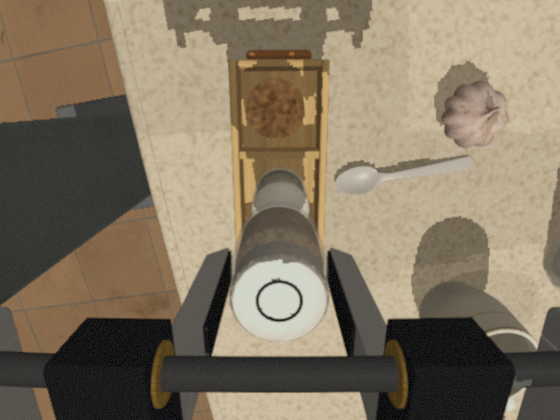

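The cork disc is fully visible, centred at (273,108) with edges at u 244–303. The held jar's ring is at (279,301), and the crate walls at u 233–328.

```bash
python3 - <<'E'
from h import *
z=np.load('pics/w3.npz');i=dict(camera_info('wrist'));i['world_from_camera']=z['T'];p,d=z['p'],z['d']
print('cork',onz(i,273.5,108,9),atd(i,d,273,108)); print('diam',np.linalg.norm(onz(i,303,108,9)-onz(i,244,108,9)))
print('ring',atd(i,d,279,301),onz(i,279,301,191.6))
print('walls',onz(i,233,100,42),onz(i,328,100,42),onz(i,280,62,42),onz(i,280,152,42))
E
```

```text
cork [513.09961863  75.0270703    9.        ] [512.6660286   75.09438337   8.99617427]
diam 51.78779403496625
ring [505.13339385  -6.22178092 191.21946947] [505.16800354  -5.99439196 191.6       ]
walls [483.17444729  86.35802322  42.        ] [556.83245399  74.96305554  42.        ] [523.87109804 108.39982349  42.        ] [513.39217586  40.36321822  42.        ]
```

```bash
python3 -m handwheel '.05 .4 0 0 .6;.05 .6 0 0 .6;.06 .6 0 0 .6;.05 .3 0 0 .6;0 .12 0 0 .6;0 0 -.3 0 .6;0 0 -.4 0 .6;0 0 -.4 0 .6;0 0 -.3 0 .6;0 0 -.15 0 .6;0 0 0 0 .6;0 0 0 0 .6'
python3 - <<'E'
from h import *
print(read_state()['eef_pos'])
p,d,i=snap('wrist','w4.png');g=p[:,:,:]
print(atd(i,d,279,301))
E
```

```text
clock: 8.12
eef_pos: [513.3, 76.2, 52.8]
eef_rot: [3.141, 0.0, 1.418]
wrist_force: [0.7, -0.4, -0.5]
finger_gap: 52.2
finger_force: 20.0
[513.26175703  76.18618113  52.80091054]
[513.78524181  75.24832559 130.02583044]
```

```bash
python3 -m handwheel '0 0 -.2 0 .6;0 0 -.25 0 .6;0 0 -.2 0 .6;0 0 -.15 0 .6;0 0 -.1 0 .6;0 0 -.08 0 .6;0 0 0 0 .6;0 0 0 0 .6'
```

```text
clock: 8.83
eef_pos: [513.1, 76.8, 13.3]
eef_rot: [-3.142, -0.0, 1.419]
wrist_force: [-1.0, 0.3, 0.1]
finger_gap: 52.1
finger_force: 20.0
```

```bash
python3 -m handwheel '0 0 -.03 0 .6;0 0 -.02 0 .6;0 0 0 0 .6;0 0 0 0 .6'

```

```text
clock: 9.17
eef_pos: [513.3, 76.8, 11.7]
eef_rot: [3.141, -0.0, 1.419]
wrist_force: [-1.6, -0.1, 5.5]
finger_gap: 52.0
finger_force: 20.0
```

Contact at 5.5 N, at the expected height. Now I release and lift.

```bash
python3 -m handwheel '0 0 0 0 .4;0 0 0 0 .3;0 0 0 0 .2;0 0 0 0 .1;0 0 0 0 .1;0 0 0 0 .1;0 0 0 0 .1'
python3 -m handwheel '0 0 .3 0 .1;0 0 .5 0 .1;0 0 .6 0 .1;0 0 .6 0 .1;0 0 .6 0 .1;0 0 .4 0 .1;0 0 0 0 .1;0 0 0 0 .1'
python3 - <<'E'
from h import *
print(read_state()['eef_pos'])
p,d,i=snap('wrist','w5.png')
g=cv2.medianBlur(cv2.cvtColor(p,cv2.COLOR_RGB2GRAY),3)
Q=[];
for v in range(100,330):
    for u in range(180,380):
        q=atd(i,d,u,v)
        if abs(q[2]-89)<2.5 and np.hypot(q[0]-513,q[1]-75)<35: Q.append(q)
Q=np.array(Q);print(len(Q),Q.mean(0),cv2.minEnclosingCircle(Q[:,:2].astype(np.float32)))
A=np.c_[Q[:,:2],np.ones(len(Q))];print('tilt',np.linalg.lstsq(A,Q[:,2],rcond=None)[0][:2])
E
```

```text
clock: 9.75
eef_pos: [513.0, 76.7, 11.2]
eef_rot: [-3.142, 0.0, 1.419]
wrist_force: [0.1, -0.3, 0.8]
finger_gap: 84.2
finger_force: 0.0
clock: 10.42
eef_pos: [513.2, 76.7, 131.4]
eef_rot: [3.141, -0.0, 1.419]
wrist_force: [0.0, 0.3, -0.7]
finger_gap: 84.8
finger_force: 0.0
[513.22238048  76.74719731 131.39582128]
2572 [513.72795409  76.69374174  89.0870274 ] ((513.645751953125, 75.63341522216797), 22.996103286743164)
tilt [ 0.00154459 -0.00234235]
```

The jar stands upright at (513.6,76), with its top at z 89. Now to the thermometer.

```bash
python3 -m handwheel '-.15 .3 .1 0 .1;-.2 .4 .1 0 .1;-.2 .5 .1 0 .1;-.2 .5 0 0 .1;-.2 .3 0 0 .1;-.1 .1 0 0 0;0 0 0 0 0;0 0 0 0 0;0 0 0 0 0'
python3 - <<'E'
from h import *
print(read_state()['eef_pos'])
p,d,i=snap('wrist','w6.png')
m=np.zeros(d.shape,np.uint8);Q=[]
for v in range(0,250):
    for u in range(150,420):
        if d[v,u]>0:
            q=atd(i,d,u,v)
            if abs(q[2]-145)<5 and 420<q[0]<530 and 200<q[1]<290: m[v,u]=255;Q.append(q)
Q=np.array(Q);print(len(Q),Q.mean(0),cv2.minAreaRect(Q[:,:2].astype(np.float32)))
c=max(cv2.findContours(m,0,2)[0],key=cv2.contourArea);b=cv2.boxPoints(cv2.minAreaRect(c))
for x in b: print(x,onz(i,*x,145).round(1))
E
```

```text
clock: 11.22
eef_pos: [471.2, 160.2, 143.0]
eef_rot: [-3.141, 0.0, 1.418]
wrist_force: [0.2, -1.1, -0.8]
finger_gap: 94.2
finger_force: 0.0
[471.21131755 160.22257725 142.98462014]
1608 [472.32096409 244.56294765 144.43950588] ((471.9309997558594, 244.46707153320312), (24.770183563232422, 23.559736251831055), 16.659656524658203)
[229.60004  96.20001] [457.  252.1 145. ]
[266.80005   77.600006] [480.1 258.9 145. ]
[285.00006 114.     ] [487.5 237.1 145. ]
[247.80005 132.6    ] [463.9 229.9 145. ]
```

View pics/w6.png

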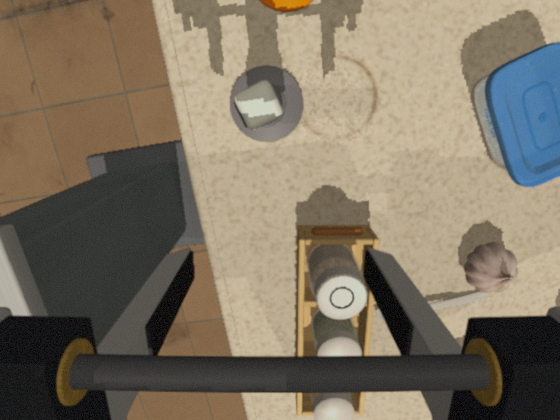

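The wrist view shows the handle top at about (258,104) on the grey foot, the stowed jar's ring at (342,298), and the orange look-alike at the top edge. The handle measures 24 mm, is centred at (472,244.5) and is turned 16.7°, so I turn +25.5°, go over it and descend.

```bash
python3 -m handwheel '0 .15 0 .6 0;0 .3 0 .6 0;0 .35 0 .6 0;0.02 .35 0 .6 0;0 .35 0 .6 0;0 .3 0 .6 0;0 .2 0 .6 0;0 .11 0 .6 0;0 0 0 .3 0;0 0 0 0 0;0 0 0 0 0;0 0 0 0 0'
python3 -m handwheel '0 0 -.2 0 0;0 0 -.4 0 0;0 0 -.4 0 0;0 0 -.4 0 0;0 0 -.4 0 0;0 0 -.25 0 0;0 0 0 0 0;0 0 0 0 0'
```

```text
clock: 12.27
eef_pos: [472.0, 244.7, 143.2]
eef_rot: [-3.141, 0.0, 1.862]
wrist_force: [-0.1, -0.1, -0.4]
finger_gap: 93.9
finger_force: 0.0
clock: 12.93
eef_pos: [471.8, 245.0, 61.1]
eef_rot: [-3.141, 0.0, 1.863]
wrist_force: [0.7, -0.7, 0.3]
finger_gap: 94.2
finger_force: 0.0
```

```bash
python3 -m handwheel '0 0 0 0 .4;0 0 0 0 .7;0 0 0 0 .9;0 0 0 0 .9;0 0 0 0 .9;0 0 0 0 .9;0 0 0 0 .9;0 0 0 0 .9;0 0 0 0 .9;0 0 0 0 .9;0 0 0 0 .9;0 0 0 0 .9' 25
python3 -m handwheel '0 0 0 0 .9;0 0 0 0 .9;0 0 0 0 .9'
```

```text
clock: 13.93
eef_pos: [471.8, 245.1, 61.2]
eef_rot: [-3.141, 0.0, 1.864]
wrist_force: [-0.2, 0.1, -0.7]
finger_gap: 24.1
finger_force: 25.0
clock: 14.18
eef_pos: [471.8, 245.1, 61.2]
eef_rot: [-3.141, 0.0, 1.864]
wrist_force: [-0.2, 0.7, -0.4]
finger_gap: 24.1
finger_force: 25.0
```

```bash
python3 -m handwheel '0 0 .15 0 .9;0 0 .3 0 .9;0 0 .4 0 .9;0 0 .4 0 .9;0 0 .4 0 .9;0 0 .4 0 .9;0 0 .3 0 .9;0 0 .15 0 .9;0 0 0 0 .9;0 0 0 0 .9;0 0 0 0 .9'
python3 -m handwheel '.05 -.2 0 0 .9;.1 -.4 0 0 .9;.1 -.4 0 0 .9;.15 -.5 0 0 .9;.15 -.5 0 0 .9;.15 -.5 0 0 .9;.15 -.5 0 0 .9;.1 -.5 0 0 .9;.07 -.3 0 0 .9;0.02 -.2 0 0 .9;0 -.1 0 0 .9;0 0 0 0 .9'
python3 -m handwheel '0 0 0 0 .9;0 0 0 0 .9;0 0 0 0 .9'
python3 - <<'E'
from h import *
p,d,i=snap('side','s3.png')
cv2.imwrite('pics/s3c.png',cv2.resize(p[130:290,180:340],(600,600),interpolation=cv2.INTER_CUBIC)[:,:,::-1])
np.savez('pics/s3.npz',p=p,d=d)
E
```

```text
clock: 15.1
eef_pos: [471.5, 244.9, 160.4]
eef_rot: [-3.14, 0.0, 1.864]
wrist_force: [0.6, 0.4, -2.0]
finger_gap: 23.7
finger_force: 25.0
clock: 16.1
eef_pos: [513.3, 80.8, 161.1]
eef_rot: [-3.141, -0.0, 1.863]
wrist_force: [-0.5, 0.8, -2.3]
finger_gap: 23.7
finger_force: 25.0
clock: 16.35
eef_pos: [513.3, 81.8, 161.3]
eef_rot: [3.142, -0.0, 1.865]
wrist_force: [-0.7, -0.2, -0.4]
finger_gap: 23.9
finger_force: 25.0
```

View pics/s3c.png

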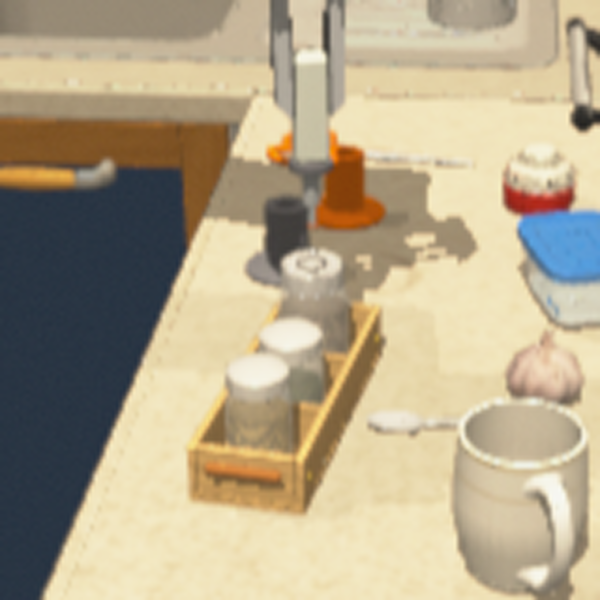

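The side view shows the thermometer upright with its tip at crop (312,225), above the ring at crop (314,264). The stand is empty and the other jars are undisturbed. I check the tip against the ring by ray, then shift 6 mm in y.

```bash
python3 - <<'E'
from h import *
z=np.load('pics/s3.npz');d=z['d'];i=camera_info('side')
f=lambda x,y:(180+x*160/600,130+y*160/600)
print('ring',onz(i,*f(314,264),89))
u,v=f(312,225)
o,r=ray(i,u,v); print('tip at y=81.8',o+r*(81.8-o[1])/r[1])
for v in range(176,194,2): print(v,[ (atd(i,d,u,v)).round(0).tolist() for u in(261,263,264)])
E
python3 -m handwheel '0 -.15 -.1 0 .9;0 0 -.2 0 .9;0 0 -.12 0 .9;0 0 0 0 .9;0 0 0 0 .9;0 0 0 0 .9'
```

```text
ring [516.072866    73.58175346  89.        ]
tip at y=81.8 [514.27847252  81.8        115.90502988]
176 [[511.0, 68.0, 162.0], [517.0, 65.0, 164.0], [519.0, 67.0, 163.0]]
178 [[510.0, 75.0, 153.0], [515.0, 74.0, 154.0], [518.0, 75.0, 154.0]]
180 [[510.0, 74.0, 148.0], [515.0, 78.0, 146.0], [518.0, 75.0, 148.0]]
182 [[510.0, 76.0, 141.0], [515.0, 75.0, 142.0], [517.0, 79.0, 140.0]]
184 [[509.0, 79.0, 135.0], [515.0, 75.0, 137.0], [518.0, 76.0, 136.0]]
186 [[488.0, 239.0, 56.0], [514.0, 79.0, 129.0], [485.0, 340.0, 11.0]]
188 [[488.0, 238.0, 50.0], [515.0, 76.0, 124.0], [486.0, 333.0, 7.0]]
190 [[489.0, 234.0, 45.0], [514.0, 82.0, 116.0], [517.0, 79.0, 117.0]]
192 [[489.0, 233.0, 39.0], [484.0, 319.0, -1.0], [487.0, 324.0, -3.0]]
clock: 16.9
eef_pos: [513.5, 75.2, 144.5]
eef_rot: [3.142, -0.0, 1.864]
wrist_force: [-0.7, -0.1, -1.1]
finger_gap: 23.9
finger_force: 25.0
```

```bash
python3 -m handwheel '.03 0 -.06 0 .9;0 0 -.08 0 .9;0 0 -.08 0 .9;0 0 -.06 0 .9;0 0 -.05 0 .9;0 0 -.04 0 .9;0 0 0 0 .9;0 0 0 0 .9;0 0 0 0 .9'
```

```text
clock: 17.65
eef_pos: [514.7, 75.1, 129.9]
eef_rot: [3.141, 0.0, 1.864]
wrist_force: [0.1, -0.3, 1.2]
finger_gap: 23.9
finger_force: 25.0
```

```bash
python3 -m handwheel '0 0 -.03 0 .9;0 0 -.02 0 .9;0 0 0 0 .9;0 0 0 0 .9;0 0 0 0 .9;0 0 0 0 .9'
python3 - <<'E'
from h import *
F=[]
for k in range(6):
    p,d,i=snap('side');F.append(read_state()['wrist_force'][2])
print(np.mean(F),read_state()['eef_pos'])
cv2.imwrite('pics/s4c.png',cv2.resize(p[150:240,230:290],(400,600),interpolation=cv2.INTER_CUBIC)[:,:,::-1])
E
```

```text
clock: 18.15
eef_pos: [514.7, 75.1, 127.7]
eef_rot: [3.141, 0.0, 1.864]
wrist_force: [0.0, 0.4, 3.1]
finger_gap: 23.7
finger_force: 25.0
2.5606528916781626 [514.70480401  75.11994164 127.69389898]
```

View pics/s4c.png

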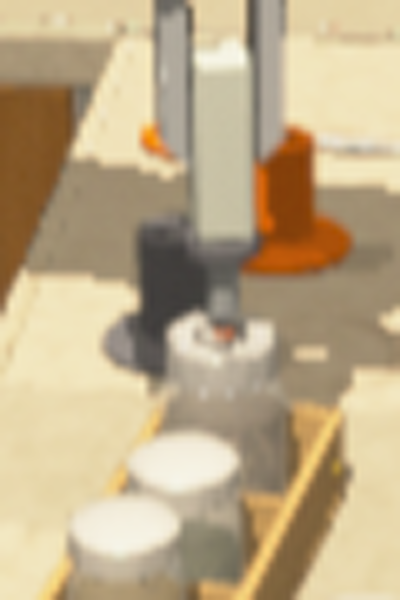

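The close view shows the tip at (222,333), inside the ring and in the middle of the cap, with the thermometer upright. The force (2.6 N plus about 1 N of thermometer weight, so ≈3.6 N) matches half travel, so I hand in.

```bash
python3 -c "
from cell import *
print(sign_off())"
```

```text
the job is handed in; nothing more can be done
None
```

I handed the job in at about 18.5 s of the 48 s, with no verdict returned: the jar stands upright and released on the cork disc, and the gripper holds the thermometer upright with its tip in the cap's ring, pressed about half-way at roughly 3.6 N.

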